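Find the heavy side of a rotor disc on the balancing arbor and hold it lowest

TASK

The steel disc on the leaning balancing stand is heavier on one side, which cannot be seen. Turn the arbor by the black T-handle, feel which way the disc pulls on its soft spring coupling, and bring the heavy side to the very bottom, where the disc pulls neither way and its rim rib stands in line with the handle's pointer. Finish while still holding the handle there between the fingers, everything at rest and nothing touching the disc, with the other things on the bench left where they are.

Things in the scene. Friction and masses are not known exactly. Their poses are not given: they have to be found in the camera images.
- stand: Grey stand fixed to the bench, foot 150 x 120 x 12 mm. Its arbor leans 35 degrees from vertical towards the stand's -x side (to the robot's left and a little towards it); outward arbor direction (-sin 35deg, 0, cos 35deg) in the stand's frame, so the disc's face looks up and to that side. Origin on the bench top; only its place and yaw vary.
- hub (a point): Point on the arbor axis at the centre of the steel disc's back face, 110 mm above the bench, axes as the stand's. The disc is 110 mm across and reaches 18 mm from here outward along the arbor; its rib and stop pins reach 26 mm.
- grip (a point): Point on the arbor 60 mm out from the hub, in the middle of the black T-handle bar: 66 mm long, 16 mm wide, spanning 44 to 72 mm from the hub. Grip its 16 mm width, tool pointing down the arbor. Turns with the handle: z outward along the arbor, x along the bar to the pointer's side, y across it.
- handle_end (a point): Point inside the bar, 30 mm from the arbor axis along the bar on the pointer's side; axes as grip. The pointer is a thin steel strip under the bar, just over the disc's face, reaching 48 mm from the axis.
- handle (a joint): Angle of the T-handle, rad, positive anticlockwise looking at the disc's face; at 0 its pointer points uphill (the stand's +x), at +-pi downhill. Range -6.5 to 6.5. Stiff bearing (0.16 N m friction): it stays where it is left, alone or with the disc's pull.
- disc (a joint): Sag of the disc against the handle, rad, positive anticlockwise looking at its face; 0 = rim rib in line with the pointer, stop pins at -0.6 and 0.6. Positive sag: turn the handle further positive to bring the heavy side down (negative likewise). On a stop if more than about 0.85 rad of handle away, nearer than that about 0.75 rad of sag per rad of handle.
- masking_tape: Roll of masking tape lying flat, 91 mm across, 24 mm high; a bystander. Origin under its centre.
- tape_measure: Tape measure standing on the bench, 43 x 84 x 66 mm; a bystander. Origin under its centre.
- screwdriver: Screwdriver lying on the bench, 206 x 27 x 25 mm; a bystander. Origin under its centre.
- rib (a point): The small dark index rib (7 x 5 x 8 mm) on the disc's face near its rim, 50 mm from the axis. The disc hangs on the handle through a soft spring coupling and sags to where its heavy side falls; it settles within 1 s. The heavy spot is inside, unmarked, at a different unknown direction each time. At the start the sag reads 0 for an instant, then the disc sags.

How it is judged:
By the outcome, as a careful person would: the job done as asked, in the order asked, and still so for the second after the job is handed in, while the arm keeps its last pose, push and grip.
It also fails if it takes over 67 s, if anything falls off the work surface, if the arm or the gripper's body presses on something with over 40 N, if the wrist force passes 120 N, or if a joint passes its speed limit or range.

ROBOT

A 6-joint arm with a two-finger parallel gripper is mounted at the origin on a cart in front of the work surface, level with it; the furniture and walls round the work are solid. World frame = base frame: x ahead of the robot, y to its left, z up, the work surface at z = 0. Lengths are in m, angles in degrees, forces in N, time in s.
With the tool pointing down it reaches from about 0.225 to 0.725 m from the base axis. Payload 3.1 kg.
Tool frame: the origin (TCP) lies between the finger pads, 19 mm behind the fingertips; this is the grasp point; z points along the fingers, y is the line along which they close (so a half turn about z gives the same grasp; the last joint's range is limited). The gripper opens to 85 mm and grips with 20 to 120 N. Pads are 22 mm wide; open, the fingers measure 114 mm over their backs; the gripper's body (76 mm by 85 mm) begins 54 mm behind the grasp point. The pads swing forward as they close: fully open they stand 13 mm farther back than shut.
Start: joints at [-77.682, 2.75, 5.684, 92.934, 0, 82.678], TCP at [0.176, -0.494, 0.25] pointing down, gripper open.
Joint ranges: [-166.93, 166.93], [-56.73, 111.36], [-69.38, 81.34], [-121.58, 131.49], [-85.45, 84.26], [-180, 180]. Speed limits (degrees/s): [159.86, 159.86, 180, 180, 180, 180].

INTERFACE

Orientations are given as [roll, pitch, yaw] about the fixed x, y, z axes, in that order (R = Rz(yaw) Ry(pitch) Rx(roll)).
In Python, from workcell import arm, kinematics, viewer, workorder gives the robot as it stands. Calls block until the motion is done:
- arm.reach(position, orientation): joint-space move of the TCP to a pose.
- arm.servo_line(position, attitude=None, feed=0.15, until_force=None): straight line of the TCP; attitude=None keeps the orientation; feed is the mean speed in m/s. With until_force (N) it stops when the force on the tool has changed by that much, and returns True; else False.
- arm.goto_joints(angles): joint-space move.
- arm.grip(opening): opening from 0.0 (shut) to 1.0 (fully open); the grip force is fixed at half the most; returns when the fingers have stopped.
- arm.wait(seconds).
- kinematics.inverse_kinematics(position, orientation): joint angles nearest the present ones, or None.
- arm.get_obs(): the state.
- viewer.grab_frame(name): name is "scene" or "top" or "wrist"; returns a dict with "frame" (420x560x3 uint8, red, green, blue), "depth" (420x560 float32, m along the optical axis (not along the pixel's ray), 0 where there is no reading), "camera_matrix" (3x3 intrinsics, pixels), "T" (4x4, takes a point from camera to world coordinates); the wrist camera has in their place "tool_from_camera" (4x4, takes a point from camera to tool coordinates, whose origin is the TCP and whose axes are the flange's). Camera axes: x right, y down, z forward; pixel columns grow to the right and rows downward; lengths in m; the calibration is good to about 2 mm. A picture is of the moment at which its call begins: read the wrist's pose just before it.
A pose or a line that the arm cannot do raises arm.MotionError and nothing moves.
- workorder.finish_job(): hands the job in; it is judged then, once.
The state is a dict: "time_s": time; "qpos": joint angles; "joint_velocities": joint speeds; "effort": joint torques, N m; "ee_pos": TCP position; "tcp_rot": TCP orientation; "ft_force": force on the tool from outside, world axes, zero at the start; "torque": the same for the moment, N m; "grip_width": opening from 0.0 (shut) to 1.0 (fully open); "gripper_force": force on a finger pad.
Only numpy, scipy, OpenCV 4.12 (cv2) and the standard library are available. Lean on these libraries where they do the work, as an engineer would, in place of code of your own. Each camera call takes 0.05 s, during which the arm holds its last target. There are 200 camera calls.

## Working session

There is one attempt and no reset: what is moved stays moved. The work goes in short steps, each a Python script; the robot and the scene stay as the last script left them, time stands still between calls to the robot, and variables do not carry over. Pictures are saved under pics/ and viewed, at most 13 in all, crops included, and the job is handed in when it is done.

```bash
ls; mkdir -p pics
python3 - <<'E'
from workcell import arm, viewer
import cv2,numpy as np,pickle
o=arm.get_obs();print(o)
for n in("scene","top"):
    f=viewer.grab_frame(n);pickle.dump(f,open(f"pics/{n}0.pkl","wb"));cv2.imwrite(f"pics/{n}0.png",f["frame"][:,:,::-1]);print(n,f["camera_matrix"],f["T"])
E
```

```text
pics
{'time_s': 0.0, 'qpos': array([-7.76809859e+01,  2.79075659e+00,  5.59101534e+00,  9.29317173e+01,
       -1.50683702e-03,  8.26774132e+01]), 'joint_velocities': array([ 0.00300158,  0.0297703 ,  0.02023923, -0.08006726,  0.05706589,
       -0.02763236]), 'effort': array([ 1.79262374e-04, -3.38781703e+01,  3.20015144e+01,  2.03770248e-02,
       -1.27277549e-04, -1.52748651e-06]), 'ee_pos': array([ 0.17632994, -0.49390876,  0.24883125]), 'tcp_rot': array([-1.79869421e+02, -1.52605781e-02,  1.96415852e+01]), 'ft_force': array([-0.01883024,  0.4247256 ,  0.0217816 ]), 'torque': array([-0.02816298, -0.04311965,  0.02365908]), 'gripper_force': 0.0, 'grip_width': 0.9971847126073559}
scene [[471.00511244   0.         277.19754478]
 [  0.         471.00511244 213.45413191]
 [  0.           0.           1.        ]] [[ 0.83831852 -0.43294208  0.33133549  0.0607711 ]
 [-0.54512341 -0.65684624  0.5209544  -0.92656787]
 [-0.00790661 -0.61734446 -0.78665323  1.08083984]
 [ 0.          0.          0.          1.        ]]
top [[512.09408828   0.         285.82721231]
 [  0.         512.09408828 198.84445243]
 [  0.           0.           1.        ]] [[ 5.80578000e-04 -9.83383102e-01  1.81541557e-01  2.25319119e-01]
 [-9.99998804e-01 -3.10695283e-04  1.51505153e-03 -2.66258045e-01]
 [-1.43347197e-03 -1.81542220e-01 -9.83382107e-01  1.58621723e+00]
 [ 0.00000000e+00  0.00000000e+00  0.00000000e+00  1.00000000e+00]]
```

View pics/scene0.png

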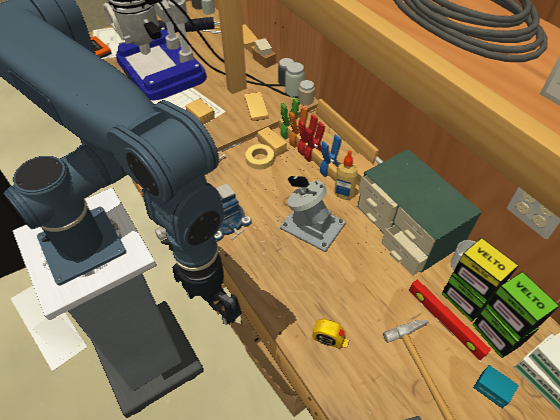

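View pics/top0.png

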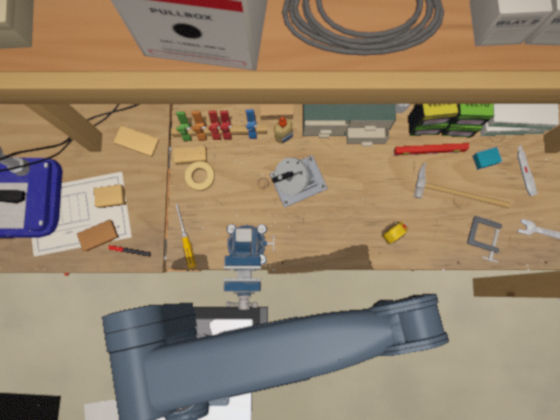

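The scene view shows the stand at about (313,215), the tape roll at (260,155) and the tape measure at (328,332). In the top view the stand is at (298,180) and the screwdriver at (186,240). Next I'll enlarge the stand.

Run:
```python
import cv2,numpy as np,pickle
a=pickle.load(open("pics/top0.pkl","rb"));b=pickle.load(open("pics/scene0.pkl","rb"))
A=a["frame"][145:215,255:335];B=b["frame"][165:255,270:350]
A=cv2.resize(A,(400,350),interpolation=cv2.INTER_CUBIC);B=cv2.resize(B,(400,450),interpolation=cv2.INTER_CUBIC)
C=np.zeros((450,800,3),np.uint8);C[:350,:400]=A;C[:,400:]=B
cv2.imwrite("pics/crop0.png",C[:,:,::-1])
```

```text
(no output)
```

View pics/crop0.png

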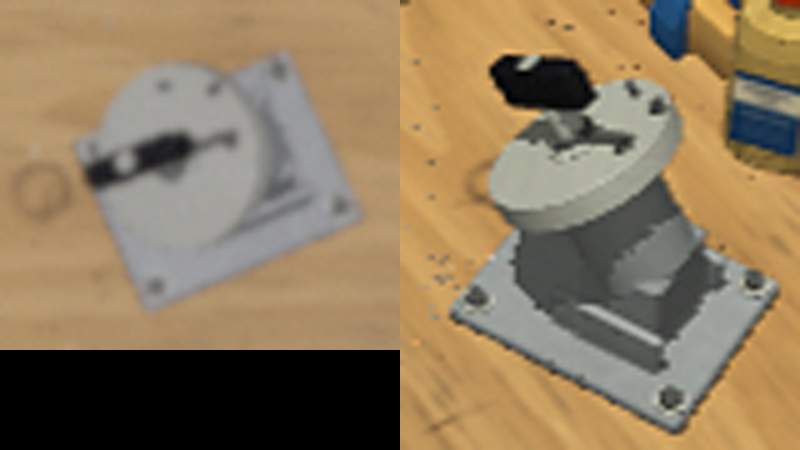

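Top crop: foot corners at (78,143), (285,50), (363,215) and (150,308). The pointer tip is at (235,138), and there are dark features on the disc at (165,85) and (213,88). From these I'll compute the stand pose and the angles on the disc.

```bash
cat > h.py <<'E'
import numpy as np,cv2
from scipy.spatial.transform import Rotation as Rn
def ray(f,u,v,T=None):
    T=f["T"] if T is None else T
    d=T[:3,:3]@np.linalg.solve(f["camera_matrix"],[u,v,1]);return T[:3,3],d
def onplane(f,u,v,n,p,T=None):
    c,d=ray(f,u,v,T);return c+d*(np.dot(n,p-c)/np.dot(n,d))
def cloud(f,T=None):
    T=f["T"] if T is None else T
    v,u=np.mgrid[:420,:560];z=f["depth"];K=f["camera_matrix"]
    P=np.stack([(u-K[0,2])/K[0,0]*z,(v-K[1,2])/K[1,1]*z,z],-1)
    return P@T[:3,:3].T+T[:3,3]
E
python3 - <<'E'
from h import *;import pickle
f=pickle.load(open("pics/top0.pkl","rb"));g=pickle.load(open("pics/scene0.pkl","rb"))
ez=np.array([0,0,1.]);p=np.array([0,0,.012])
C=np.array([onplane(f,255+(x-2)/5,145+(y-2)/5,ez,p) for x,y in[(78,143),(285,50),(363,215),(150,308)]])
C2=np.array([onplane(g,270+(x-402)/5,165+(y-2)/5,ez,p) for x,y in[(452,312),(680,430),(778,288)]])
print(C,C2);d=C[1]-C[0]+C[2]-C[3];yaw=np.arctan2(d[1],d[0]);print(np.linalg.norm(C[1]-C[0]),np.linalg.norm(C[2]-C[1]),C.mean(0),np.degrees(yaw))
d=C2[1]-C2[0];print(np.linalg.norm(d),np.degrees(np.arctan2(d[1],d[0])),(C2[0]+C2[2])/2)
S=Rn.from_euler('z',yaw).as_matrix();O=C.mean(0)*[1,1,0]
s=np.sin(np.radians(35));c=np.cos(np.radians(35))
a=np.array([-s,0,c]);ux=np.array([c,0,s])
for n,F in(("top",f),("scene",g)):
    P=(cloud(F)-O)@S
    h=P@a;m=(np.abs(P[...,0])<.15)&(np.abs(P[...,1])<.08)&(P[...,2]>.06)&(P[...,2]<.25)&(F["depth"]>0)
    hist,e=np.histogram(h[m],bins=np.arange(.04,.26,.004));print(n,[(round(x,3),int(k)) for x,k in zip(e,hist) if k>5])
    k=np.argmax(hist);mm=m&(np.abs(h-e[k]-.002)<.006);Q=P[mm]
    U,V=Q@ux,Q[:,1];print("face h",np.median(h[mm]),"u",U.min(),U.max(),"v",V.min(),V.max())
E
```

```text
[[ 0.59820298 -0.21447578  0.012     ]
 [ 0.65887567 -0.34561601  0.012     ]
 [ 0.55186105 -0.39365548  0.012     ]
 [ 0.49261276 -0.26002009  0.012     ]] [[ 0.49108436 -0.26380956  0.012     ]
 [ 0.55078889 -0.39846696  0.012     ]
 [ 0.65497004 -0.35146048  0.012     ]]
0.14449545083207027 0.11730268691170767 [ 0.57538812 -0.30344184  0.012     ] -65.63349056257763
0.14729984509938848 -66.08841023273251 [ 0.5730272  -0.30763502  0.012     ]
top [(np.float64(0.04), 15), (np.float64(0.044), 12), (np.float64(0.048), 9), (np.float64(0.052), 8), (np.float64(0.104), 18), (np.float64(0.108), 21), (np.float64(0.112), 47), (np.float64(0.116), 235), (np.float64(0.12), 387), (np.float64(0.124), 160), (np.float64(0.128), 29), (np.float64(0.152), 7), (np.float64(0.156), 9), (np.float64(0.16), 6), (np.float64(0.164), 10), (np.float64(0.168), 23), (np.float64(0.172), 50), (np.float64(0.176), 33)]
face h 0.12147338557118564 u -0.006263877928726313 0.1015531454030785 v -0.053256932745464565 0.05604610947755406
scene [(np.float64(0.04), 22), (np.float64(0.044), 29), (np.float64(0.048), 27), (np.float64(0.052), 28), (np.float64(0.056), 35), (np.float64(0.06), 26), (np.float64(0.064), 31), (np.float64(0.068), 28), (np.float64(0.072), 27), (np.float64(0.076), 30), (np.float64(0.08), 28), (np.float64(0.084), 21), (np.float64(0.1), 26), (np.float64(0.104), 52), (np.float64(0.108), 47), (np.float64(0.112), 60), (np.float64(0.116), 339), (np.float64(0.12), 178), (np.float64(0.124), 39), (np.float64(0.128), 16), (np.float64(0.132), 9), (np.float64(0.136), 8), (np.float64(0.14), 6), (np.float64(0.144), 9), (np.float64(0.148), 17), (np.float64(0.152), 23), (np.float64(0.156), 24), (np.float64(0.16), 22), (np.float64(0.164), 22), (np.float64(0.168), 37), (np.float64(0.172), 43)]
face h 0.11935190699586265 u -0.0058579878170131345 0.10469793038790992 v -0.05636251175124837 0.05313556959841401
```

```bash
cat >> h.py <<'E'
O=np.array([.5742,-.3055,0]);S=Rn.from_euler('z',-65.8,degrees=True).as_matrix()
s=np.sin(np.radians(35));c=np.cos(np.radians(35))
HUBX=-.0195
def setup(O,yaw,hx):
    global A,UX,UY,HUB
    S=Rn.from_euler('z',yaw,degrees=True).as_matrix()
    A=S@[-s,0,c];UX=S@[c,0,s];UY=S[:,1];HUB=O+S@[hx,0,.11]
setup(O,-65.8,HUBX)
def pose(th,h):  # th deg: direction of tool x in the disc plane (0=uphill, + anticlockwise)
    t=np.radians(th);x=np.cos(t)*UX+np.sin(t)*UY
    R=np.stack([x,np.cross(-A,x),-A],1)
    return HUB+h*A,Rn.from_matrix(R).as_euler('xyz',degrees=True)
E
python3 - <<'E'
from h import *
from workcell import kinematics as k
for th in range(-180,180,20):
    r=[k.inverse_kinematics(*pose(th,h)) for h in(.06,.18)]
    print(th,[None if q is None else np.round(q).astype(int).tolist() for q in r])
E
```

```text
-180 [[-20, -8, -23, 50, -24, 40], [-13, -15, -17, 65, -27, 47]]
-160 [[-20, -8, -23, 50, -24, 20], [-13, -15, -17, 65, -27, 27]]
-140 [[-20, -8, -23, 50, -24, 0], [-13, -15, -17, 65, -27, 7]]
-120 [[-20, -8, -23, 50, -24, -20], [-13, -15, -17, 65, -27, -13]]
-100 [[-20, -8, -23, 50, -24, -40], [-13, -15, -17, 65, -27, -33]]
-80 [[-20, -8, -23, 50, -24, -60], [-13, -15, -17, 65, -27, -53]]
-60 [[-20, -8, -23, 50, -24, -80], [-13, -15, -17, 65, -27, -73]]
-40 [[-20, -8, -23, 50, -24, -100], [-13, -15, -17, 65, -27, -93]]
-20 [[-20, -8, -23, 50, -24, -120], [-13, -15, -17, 65, -27, -113]]
0 [[-20, -8, -23, 50, -24, -140], [-13, -15, -17, 65, -27, -133]]
20 [[-20, -8, -23, 50, -24, -160], [-13, -15, -17, 65, -27, -153]]
40 [[-20, -8, -23, 50, -24, -180], [-13, -15, -17, 65, -27, -173]]
60 [[-20, -8, -23, 50, -24, 160], [-13, -15, -17, 65, -27, 167]]
80 [[-20, -8, -23, 50, -24, 140], [-13, -15, -17, 65, -27, 147]]
100 [[-20, -8, -23, 50, -24, 120], [-13, -15, -17, 65, -27, 127]]
120 [[-20, -8, -23, 50, -24, 100], [-13, -15, -17, 65, -27, 107]]
140 [[-20, -8, -23, 50, -24, 80], [-13, -15, -17, 65, -27, 87]]
160 [[-20, -8, -23, 50, -24, 60], [-13, -15, -17, 65, -27, 67]]
```

Run:
```python
from h import *;import pickle
from workcell import arm, viewer
o=arm.get_obs();arm.servo_line(o["ee_pos"]+[0,0,.08],feed=.2)
arm.reach(*pose(180,.22))
arm.wait(.3)
o=arm.get_obs();f=viewer.grab_frame("wrist");f["obs"]=o;pickle.dump(f,open("pics/w1.pkl","wb"))
print(o["time_s"],o["ee_pos"],pose(180,.22),o["tcp_rot"],o["qpos"],f["tool_from_camera"])
cv2.imwrite("pics/w1.png",f["frame"][:,:,::-1])
```

```text
2.65 [ 0.51442068 -0.17335314  0.29039355] (array([ 0.51447962, -0.17261612,  0.29021345]), array([180. ,  35. , 114.2])) [179.98646032  35.00600337 114.11304882] [-10.9697912  -15.73337187 -13.6495863   70.14533039 -27.98916306
  49.38172633] [[-4.51448901e-05 -9.44659772e-01 -3.28051692e-01  8.56597750e-02]
 [ 9.99999998e-01 -5.28350651e-05  1.45290229e-05 -6.76435865e-04]
 [-3.10576160e-05 -3.28051691e-01  9.44659773e-01 -1.23507571e-01]
 [ 0.00000000e+00  0.00000000e+00  0.00000000e+00  1.00000000e+00]]
```

View pics/w1.png

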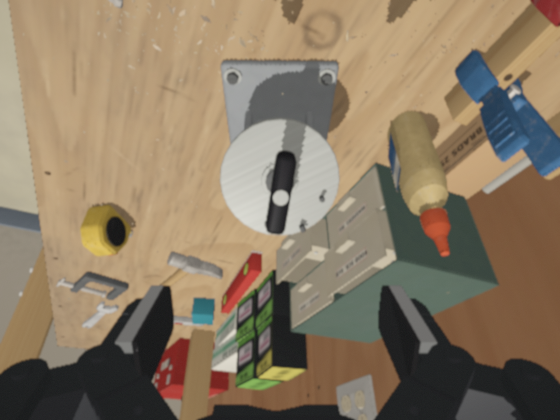

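The wrist view shows the disc at (280,177) and the bar from (284,152) to (277,233). There are small dark features at (322,195) and (303,225). I'll enlarge that area.

Run:
```python
import cv2,pickle
f=pickle.load(open("pics/w1.pkl","rb"))
cv2.imwrite("pics/w1c.png",cv2.resize(f["frame"][110:245,210:350],None,fx=4.4,fy=4.4,interpolation=cv2.INTER_CUBIC)[:,:,::-1])
```

```text
(no output)
```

View pics/w1c.png

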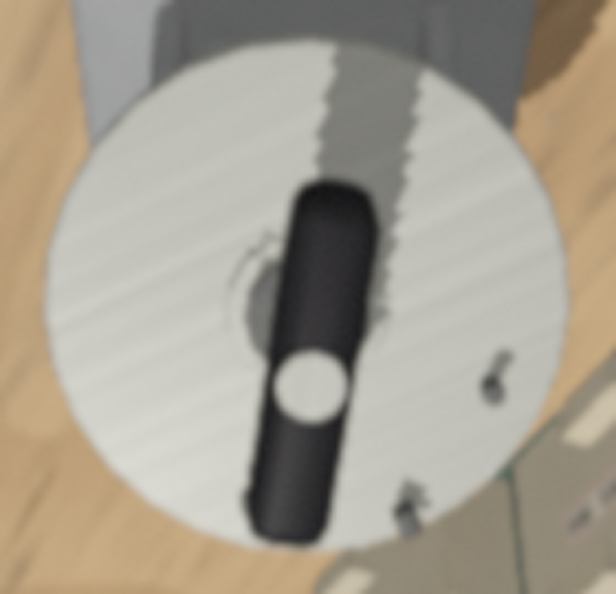

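The disc centre in the crop is (308,295). The rib at (408,510) is at about +25°, and the stop pin at (492,388) is at about +63°. The bar is at about -9°, so the disc sits on its + stop and the handle has to turn positive. I'll refine the axis with this view, then grip with tool x along the pointer.

Run:
```python
from h import *;import h,pickle
f=pickle.load(open("pics/w1.pkl","rb"));o=f["obs"]
T=np.eye(4);T[:3,:3]=Rn.from_euler('xyz',o["tcp_rot"],degrees=True).as_matrix();T[:3,3]=o["ee_pos"]
T=T@f["tool_from_camera"]
def uv(x,y,hh,crop=True):
    q=onplane(f,210+x/4.4-.4,110+y/4.4-.4,A,HUB+hh*A,T)-HUB;return np.round([1e3*q@UX,1e3*q@UY],1)
for n,p,hh in[("disc l",(45,295),.018),("r",(569,295),.018),("t",(308,38),.018),("b",(308,550),.018),("dot",(311,386),.072),("rib",(408,505),.026),("pin",(490,390),.022),
  ("bar end up",(288,540),.07),("bar end dn",(337,182),.07)]:
    r=uv(*p,hh);print(n,r,np.hypot(*r),np.degrees(np.arctan2(r[1],r[0])))
P=cloud(f,T);L=(P-HUB);H=L@A;U=L@UX;V=L@UY
m=(np.hypot(U,V)<.05)&(H>.01)&(H<.026);print("face",np.median(H[m]),np.linalg.lstsq(np.c_[U[m],V[m],np.ones(m.sum())],H[m],rcond=None)[0])
m=(np.hypot(U,V)<.05)&(H>.06)&(H<.09);print("bar top",np.median(H[m]),U[m].mean(),V[m].mean(),m.sum())
pc=np.c_[U[m],V[m]];_,_,vt=np.linalg.svd(pc-pc.mean(0));print(vt[0],np.degrees(np.arctan2(vt[0,1],vt[0,0])))
m=(np.hypot(U,V)<.07)&(H>.012)&(H<.024);print(U[m].min(),U[m].max(),V[m].min(),V[m].max())
```

```text
disc l [ -7.2 -52.3] 52.793276087016984 -97.83848424258419
r [-7.1 56.9] 57.34125914208721 97.11262271303343
t [-59.2   2.4] 59.24862867611368 177.67846941016728
b [50.3  2.6] 50.367151994132044 2.9589774380236316
dot [-3.6  2.5] 4.382921400162226 145.22216863363613
rib [36.7 23.8] 43.74162777035167 32.96346374698421
pin [12.3 40.7] 42.51799618984884 73.18458966800145
bar end up [26.7 -1.6] 26.747897113605024 -3.4293539197421565
bar end dn [-39.4   6.9] 39.99962499824217 170.06669966613367
face 0.019845426415675306 [-7.30255755e-05 -4.97234932e-03  1.99048267e-02]
bar top 0.07318023275407985 -0.007419622230539796 0.002479200906775321 1647
[ 0.98843496 -0.15164543] -8.722293550259916
-0.05948528126577505 0.04975082864667047 -0.05252679754322538 0.05627178092734329
```

```bash
cat >> h.py <<'E'
HUB=HUB-.004*UX+.0025*UY+.0015*A
E
python3 - <<'E'
from h import *
from workcell import arm
arm.reach(*pose(-8.3,.15))
o=arm.get_obs();print(o["qpos"],o["ft_force"],o["torque"])
arm.servo_line(pose(-8.3,.061)[0],feed=.08,until_force=15)
o=arm.get_obs();print(o["time_s"],o["ee_pos"]-pose(-8.3,.061)[0],o["ft_force"],o["torque"])
arm.grip(0.0)
o=arm.get_obs();print(o["time_s"],o["ft_force"],o["torque"],o["gripper_force"],o["grip_width"]*85,o["qpos"])
from workcell import viewer;import pickle
f=viewer.grab_frame("wrist");f["obs"]=o;pickle.dump(f,open("pics/w2.pkl","wb"))
cv2.imwrite("pics/w2.png",f["frame"][:,:,::-1])
E
```

```text
[ -14.3672204   -13.41336754  -18.57282753   61.2462563   -26.64299799
 -125.91981416] [-1.35661822 -0.61157937 -0.48412305] [0.51490998 0.26209056 0.00640333]
6.5417 [4.43800983e-04 2.39981415e-05 8.84212852e-04] [0.57585875 0.19953463 0.14386058] [ 0.47522649  0.22606156 -0.04892373]
7.1833 [ 1.84292429  2.23418124 -0.20277195] [0.75485584 0.12318112 0.10159195] 59.914329280145466 15.02157721357445 [ -19.01511837   -8.21004273  -22.65693621   49.8707926   -24.65196655
 -130.64001795]
```

View pics/w2.png

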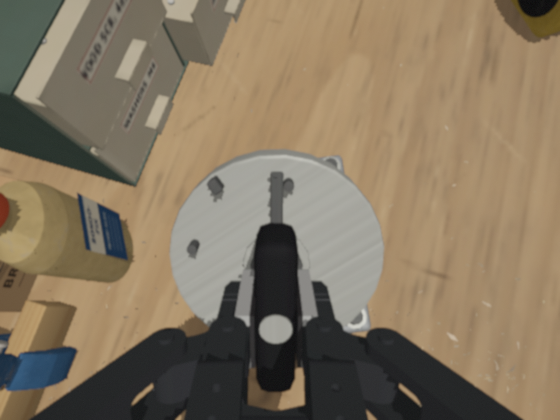

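The wrist view shows the bar gripped. The pointer is at (276,185), touching the pin at (288,186), with the rib at (216,186) and the other pin at (194,247), so the disc is on its + stop. I'll turn joint 6 positive in steps and track the rib along its 50 mm ring.

```bash
cat >> h.py <<'E'
def profile(f,angs,r=.050,hh=.024,htcp=.061):
    # brightness on the ring in the tool frame (tool x = pointer; + anticlockwise seen from outside = -tool y)
    Ci=np.linalg.inv(f["tool_from_camera"]);g=cv2.cvtColor(f["frame"],cv2.COLOR_RGB2GRAY).astype(float)
    out=[]
    for rr in(r-.0015,r,r+.0015):
        a=np.radians(angs);P=np.stack([rr*np.cos(a),-rr*np.sin(a),np.full_like(a,htcp-hh),np.ones_like(a)])
        p=f["camera_matrix"]@(Ci@P)[:3];uv=(p[:2]/p[2]).astype(np.float32)
        out.append(cv2.remap(g.astype(np.float32),uv[0][None],uv[1][None],cv2.INTER_LINEAR)[0])
    return np.mean(out,0),uv
def sag(f):
    a=np.arange(-50,50.5,.5);p,uv=profile(f,a);d=np.clip(np.median(p)-25-p,0,None)
    i=np.argmax(cv2.GaussianBlur(d[None],(9,1),2)[0]);w=d*(abs(a-a[i])<7)
    return (a@w/w.sum() if w.sum()>0 else np.nan),p[i]-np.median(p)
E
python3 - <<'E'
from h import *;import pickle
f=pickle.load(open("pics/w2.pkl","rb"))
print(sag(f));a=np.arange(-50,51,4.);p,uv=profile(f,a);print(np.c_[a,p,uv.T].round(0).astype(int).tolist())
E
```

```text
(np.float64(32.62061906547023), np.float32(-89.69596))
[[-50, 164, 359, 203], [-46, 169, 354, 197], [-42, 166, 349, 192], [-38, 169, 343, 187], [-34, 166, 337, 183], [-30, 168, 331, 179], [-26, 168, 324, 175], [-22, 165, 317, 172], [-18, 165, 309, 169], [-14, 167, 302, 167], [-10, 166, 294, 165], [-6, 167, 286, 164], [-2, 161, 278, 164], [2, 164, 270, 164], [6, 165, 262, 164], [10, 165, 254, 165], [14, 165, 246, 167], [18, 165, 238, 169], [22, 164, 231, 172], [26, 164, 224, 175], [30, 66, 217, 179], [34, 89, 211, 183], [38, 160, 205, 187], [42, 164, 199, 192], [46, 164, 194, 197], [50, 164, 189, 203]]
```

```bash
cat > turn.py <<'E'
from h import *
from workcell import arm, viewer
def turn(d,settle=.3):
    n=max(1,int(np.ceil(abs(d)/10)))
    q=np.array(Q0());
    for i in range(n):
        q[5]+=d/n;arm.goto_joints(q)
    CMD[:]=q;np.save("cmd.npy",q);arm.wait(settle)
    o=arm.get_obs();f=viewer.grab_frame("wrist");s_=sag(f)
    print(round(o["time_s"],1),"j6",o["qpos"][5].round(2),"sag",np.round(s_,1),"F",o["ft_force"].round(1),"M",o["torque"].round(2),flush=True)
    return f,o,s_[0]
CMD=[]
def Q0():
    import os
    return np.load("cmd.npy") if os.path.exists("cmd.npy") else arm.get_obs()["qpos"]
E
sed -i 's/^    CMD\[:\]=q;/    /;/^CMD/d' turn.py
python3 - <<'E'
from turn import *;import pickle
for k in range(4):
    f,o,g=turn(20)
    if not abs(np.abs(g)-33)<3 or np.linalg.norm(o["ft_force"])>25: break
pickle.dump(f,open("pics/w3.pkl","wb"));cv2.imwrite("pics/w3.png",f["frame"][:,:,::-1])
E
```

```text
8.1 j6 -110.73 sag [  32.  -102.2] F [3.5 0.6 0.8] M [0.6  0.04 0.33]
9.1 j6 -90.8 sag [  31.4 -107.8] F [ 4.9  0.9 -0.8] M [ 0.68 -0.3   0.27]
10.0 j6 -70.81 sag [  31.  -120.6] F [ 6.4 -0.4 -1.3] M [ 0.5  -0.29  0.34]
10.9 j6 -50.79 sag [-30.9 -74.8] F [ 5.6 -0.5 -1.2] M [ 0.52 -0.45  0.29]
```

View pics/w3.png

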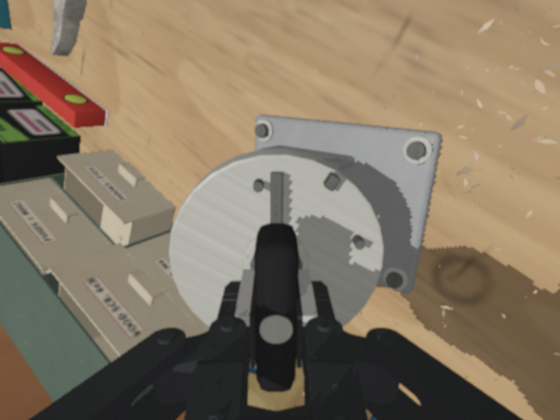

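This view puts the rib to the right of the pointer at (331,181) and the pin at (259,185). That doesn't fit the earlier +31° readings, so shadow may have fooled the tracker. I'll let the disc settle, step back, and compare the two crops.

Run:
```python
from turn import *
im=[]
for d in(0,-20,-20):
    f,o,g=turn(d,1.0);im.append(cv2.resize(f["frame"][140:300,160:395],(265,180)))
cv2.imwrite("pics/m4.png",np.hstack(im)[:,:,::-1])
```

```text
12.2 j6 -50.78 sag [-34.6 -74.8] F [ 6.3 -0.4 -1.3] M [ 0.54 -0.53  0.23]
13.8 j6 -70.84 sag [-35.1 -77.5] F [ 6.2 -0.8 -1.6] M [ 0.48 -0.32  0.48]
15.5 j6 -90.66 sag [-35.6 -80.3] F [ 5.8  0.8 -0.4] M [ 0.57 -0.22  0.42]
```

View pics/m4.png

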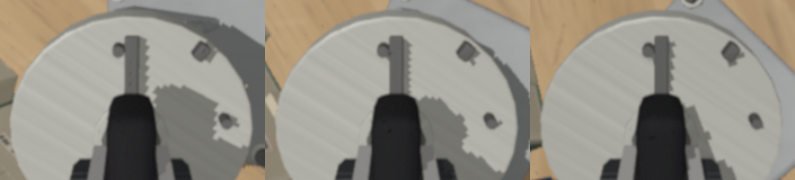

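Solving this: my IK table shows the handle angle falls as joint 6 rises, so I actually turned the handle negative. The heavy side then flipped over the top onto the − stop. The bottom should be near handle -236°, which is joint 6 at about +96 and within range, so I'll keep going that way.

```bash
sed -i 's#/10)))#/40)))#' turn.py
python3 - <<'E'
from turn import *
im=[]
for d in(110,40,20,15):
    f,o,g=turn(d,.8);im.append(cv2.resize(f["frame"][140:300,160:395],(200,136)))
    if np.linalg.norm(o["ft_force"])>30:break
cv2.imwrite("pics/m5.png",np.hstack(im)[:,:,::-1])
E
```

```text
18.3 j6 19.4 sag [-32.7 -59.7] F [ 5.1 -1.4 -0.9] M [ 0.22 -0.38  0.04]
19.9 j6 59.38 sag [-32.  -62.4] F [ 5.4 -2.5 -0.4] M [ 0.15 -0.09 -0.04]
21.1 j6 79.24 sag [-18.4 -59.7] F [ 4.1 -5.  -0.3] M [-0.13  0.01 -0.13]
22.4 j6 94.11 sag [ -7.3 -59.5] F [ 2.7 -4.9  0.5] M [-0.18  0.12 -0.35]
```

View pics/m5.png

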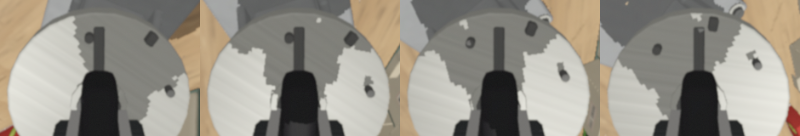

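The sag is closing at 0.74 per unit of handle, as expected. One more turn, then a closer look at rib against pointer.

Run:
```python
from turn import *;import pickle
f,o,g=turn(9,1.2)
pickle.dump((f,o),open("pics/w6.pkl","wb"))
c=f["frame"][145:265,195:355];c=cv2.resize(c,None,fx=5,fy=5,interpolation=cv2.INTER_CUBIC)
cv2.imwrite("pics/w6.png",cv2.convertScaleAbs(c,alpha=1.3)[:,:,::-1])
```

```text
23.9 j6 103.11 sag [ -0.5 -59.7] F [ 1.5 -3.8  0.2] M [-0.24  0.21 -0.38]
```

View pics/w6.png

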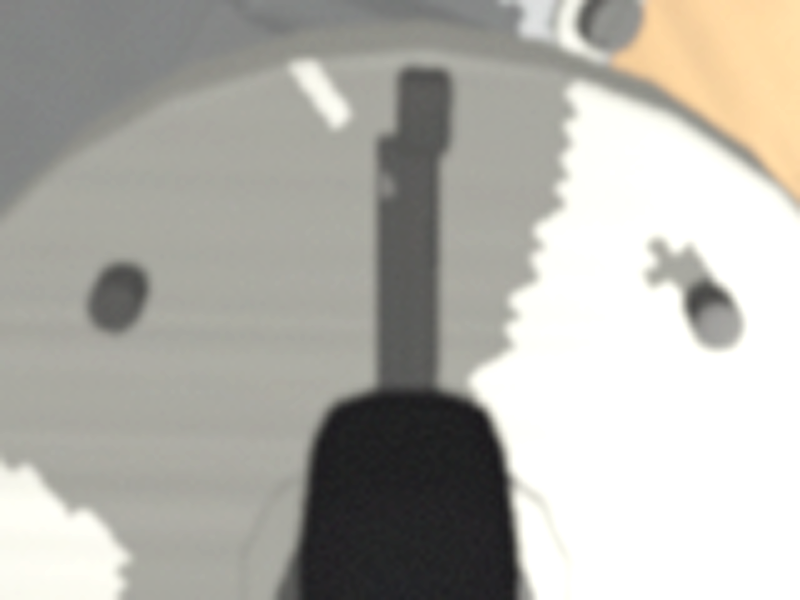

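In the crop the pointer is centred at x=408 and the rib at x=425, with the pins at (120,297) and (715,318). That leaves a sag of about -2°, so I'll turn 2.7° further.

Run:
```python
from turn import *
f,o,g=turn(2.7,1.2)
c=f["frame"][145:265,195:355];c=cv2.resize(c,None,fx=5,fy=5,interpolation=cv2.INTER_CUBIC)
cv2.imwrite("pics/w7.png",cv2.convertScaleAbs(c,alpha=1.3)[:,:,::-1])
```

```text
25.4 j6 105.82 sag [  1.5 -59.4] F [ 1.9 -4.7  0.4] M [-0.27  0.25 -0.39]
```

View pics/w7.png

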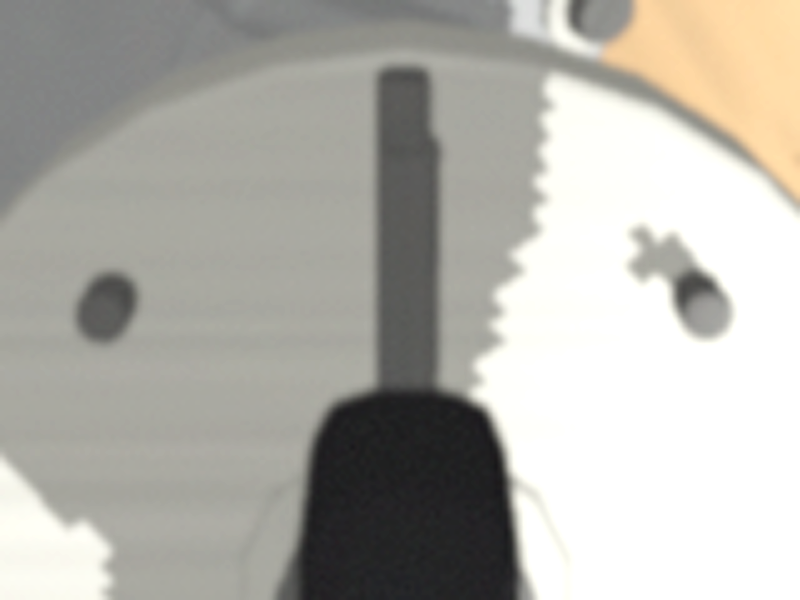

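The rib (x≈404) is in line with the pointer (408), and the pins are level at y=307, so the remaining sag is under 0.5°. Handing in.

Run:
```python
from workcell import arm, workorder
arm.wait(.5);o=arm.get_obs();print(o["time_s"],o["gripper_force"],abs(o["joint_velocities"]).max());print(workorder.finish_job())
```

```text
25.925 59.45109930515173 0.059836708931482296
the job is handed in; nothing more can be done
None
```

I handed the job in at about 26 s of robot time: the heavy side is at the bottom, the rib is within about half a degree of the pointer, the handle is still held and at rest, and I saw nothing touching the disc.

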